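# Fetch the optic mould from behind the vases

## Robot

A 6-joint arm with a two-finger parallel gripper is mounted at the origin on the work surface. World frame = base frame: x ahead of the robot, y to its left, z up, the work surface at z = 0. Lengths are in m, angles in degrees, forces in N, time in s.
With the tool pointing down it reaches from about 0.4 to 0.825 m from the base axis. Payload 7 kg.
Tool frame: the origin (TCP) lies at the very end of the fingers, on their centre line; the grasp point (between the pads) lies 19 mm behind it (r.grip_depth is the distance from the TCP to the grasp point, in m); z points along the fingers, y is the line along which they close (so a half turn about z gives the same grasp; the last joint's range is limited). The gripper opens to 88 mm and grips with 3 to 60 N. Pads are 19 mm wide; open, the fingers measure 130 mm over their backs; the gripper's body (78 mm by 193 mm) begins 47 mm behind the grasp point.
Start: joints at [92.367, 20.546, 0.682, 0, -70.136, -16.507], TCP at [0.165, 0.655, 0.227] pointing down, gripper open.
Joint ranges: [-176.03, 176.03], [-82.01, 121.73], [-58.28, 71.71], [-173.87, 95.51], [-174.79, -0.11], [-173.66, 173.66]. Speed limits (degrees/s): [136.94, 136.94, 172.46, 180, 180, 180].

## Interface

Orientations are given as [roll, pitch, yaw] about the fixed x, y, z axes, in that order (R = Rz(yaw) Ry(pitch) Rx(roll)).
In Python, from plant import r gives the robot as it stands.
- The arm moves only by the tool play_rows, never from a script. Its argument "rows" is a list that holds one entry, the list of rows, each a list of 5 numbers: the closure, from 0 (fully open) to 1 (shut), then the shift along the tool's x, y, z each as a share of 0.5 m, from -1 to 1, then the turn about the tool's z as a share of 1.5 rad, from -1 to 1. A call has exactly 8 rows; each row is the pose to reach, as a shift and turn from the pose commanded when the call began, along the tool's axes at that moment; what a row does not reach only later rows make up. A row lasts 1/12 s, in which the tool goes at most 41.7 mm and 7.16 degrees, less where a joint would pass 70% of its speed; a pose out of reach is approached as far as the arm can. A call with a number of a shift or a turn outside -1 to 1 is refused whole. A call with a gripper value outside its range is refused whole. The fingers move at their own pace and stop on an object; "squeeze" is the grip in N (left out, the last holds). Time passes only in rows, so rows that repeat a pose let the fingers close, or fill a call up. It gives the time, the measured TCP pose, the force, the opening and the grip force at its end, in the units of the state.
- r.get_state(): the state, without advancing time (a new reading comes with each control period).
- r.capture(name): name is "scene" or "top"; returns the picture (420x560x3 uint8, red, green, blue); there is no depth.
- r.camera_info(name): a dict with "fovy" (degrees; the focal length in pixels is half the picture's height over the tangent of half this angle, whatever the lens; pixels are square), "cx", "cy" (the principal point, pixels), "pose" (4x4, takes a point from camera to world coordinates). Camera axes: x right, y down, z forward; pixel columns grow to the right and rows downward; lengths in m; the calibration is good to about 2 mm. A picture is of the moment at which its call begins. camera_info takes no time and is no camera call.
- r.close_job(): hands the job in; it is judged then, once.
The state is a dict: "time_s": time; "joints": joint angles; "qd": joint speeds; "joint_torque": joint torques, N m; "tcp_pos": TCP position; "eef_rot": TCP orientation; "contact_force": force on the tool from outside, world axes, zero at the start; "moment": the same for the moment, N m; "gripper_width": finger opening in m; "gripper_force": force on a finger pad.
Only numpy, scipy, OpenCV 4.12 (cv2) and the standard library are available. Lean on these libraries where they do the work, as an engineer would, in place of code of your own. Each camera call takes 0.05 s, during which the arm holds its last target. There are 200 camera calls.

## Task

The brass optic mould is hemmed in by three finished glass vases on the dark steel tray. First stand all three vases upright on the cream fibre pad, then lift the mould over to the firebrick and stand it upright in the middle of the red ring, and only then put every vase back upright on the very spot where it stood at the start. Set everything down gently, never dropping or tipping anything, and leave the paddle, the jacks and the wax where they lie.

Things in the scene. Friction and masses are not known exactly. Their poses are not given: they have to be found in the camera images.
- vase_blue: Open straight cobalt-blue glass vase, a round cup 56 mm in outer diameter, 120 mm tall, wall 5 mm, about 0.3 kg (varies). Origin at the centre of its underside, z up its axis. Starts upright on one of the three cork-coloured spots of the tray (which vase on which spot varies).
- vase_amber: Open straight amber-orange glass vase, a round cup 56 mm in outer diameter, 120 mm tall, wall 5 mm, about 0.3 kg (varies). Origin at the centre of its underside, z up its axis. Starts upright on one of the three cork-coloured spots of the tray (which vase on which spot varies).
- vase_green: Open straight green glass vase, a round cup 56 mm in outer diameter, 120 mm tall, wall 5 mm, about 0.3 kg (varies). Origin at the centre of its underside, z up its axis. Starts upright on one of the three cork-coloured spots of the tray (which vase on which spot varies).
- mould: Short round brass cup (optic mould), 50 mm outer diameter, 52 mm tall, wall 6 mm, about 0.4 kg. Origin at the centre of its underside, z up its axis. Starts upright on the tray at (35, 0) mm in the tray's frame; the taller vases stand only about 9 mm from it in front and at both sides, so the gripper cannot reach down to it until they are gone.
- tray: Fixed dark steel tray 160 (x) by 200 mm (y), floor 6 mm above the bench, rim 12 mm high, 4 mm thick. Origin at the centre of its underside; x away from the robot, turned up to 0.25 rad. Vases start within 3 mm of its three flat cork-coloured spots (60 mm across) at (x, y) = (-27, 0), (30, 62), (30, -62) mm; a flat brass-coloured spot lies under the mould.
- pad: Fixed cream fibre pad, the side area, 170 (x) by 190 mm (y), top 8 mm above the bench, empty at the start. Origin at the centre of its underside; x away from the robot, turned up to 0.25 rad. The three vases fit on it with room for fingers, for example at (x, y) = (-45, 55), (-45, -55), (45, 0) mm in its frame.
- brick: Fixed buff firebrick 114 by 114 mm, top 32 mm above the bench, with a thin painted red ring of 66 mm outer diameter centred on its top: the mould's destination. Origin at the centre of its underside on the bench. Tray, pad and brick swap places from start to start.
- paddle: Bystander: loose wooden paddle lying flat, 235 mm long, blade 75 mm wide, 14 mm thick, beyond the work. Origin where blade and handle meet, on the bench; x towards the blade.
- jacks: Bystander: loose steel jacks (long tongs) lying flat, 250 mm long, 52 mm wide, 12 mm thick, beyond the work. Origin at the middle, on the bench; x along its length.
- wax: Bystander: loose round yellow cake of beeswax, 68 mm in diameter, 28 mm high, beyond the work. Origin at the centre of its underside.
Mind the look-alikes: they are no part of the job. Of the things like the vase_blue, leave any that is pink; of the rest the larger one is meant.

How it is judged:
By the outcome, as a careful person would: the job done as asked, in the order asked, and still so for the second after the job is handed in, with the robot touching nothing.
It also fails if it takes over 147 s, if anything falls off the work surface, if the arm or the gripper's body presses on something with over 40 N, if the wrist force passes 120 N, or if a joint passes its speed limit or range.

## Working session

There is one attempt and no reset: what is moved stays moved. The work goes in short steps, Python scripts to look and compute and a tool call to move; the robot and the scene stay as the last step left them, time stands still between calls to the robot, and variables do not carry over. Pictures are saved under pics/ and viewed, at most 14 in all, crops included, and the job is handed in when it is done.

Besides the shell and the picture viewer there is one more tool, called after ">>>" in YAML: its name, and indented under it one key for each argument. play_rows: Moves the arm, as the interface text tells. Its arguments: {"type":"object","properties":{"rows":{"type":"array","items":{"type":"array","items":{"type":"array","items":{"type":"number"}}}},"squeeze":{"type":"number"}},"required":["rows"]}

```bash
mkdir -p pics; ls; python3 - <<'E'
from plant import r
import cv2
for n in ("scene","top"):
    im=r.capture(n); cv2.imwrite(f"pics/{n}0.png",im[:,:,::-1]); print(n,r.camera_info(n))
s=r.get_state(); print(s)
E
```

```text
pics
scene {'fovy': 53.031433719049495, 'cx': 284.64194419384893, 'cy': 206.86284700436224, 'pose': array([[-0.25777192,  0.56412511, -0.78442112,  1.2645208 ],
       [ 0.96619052,  0.15506475, -0.2059874 ,  0.16948044],
       [ 0.0054334 , -0.81099802, -0.58502367,  0.56020376],
       [ 0.        ,  0.        ,  0.        ,  1.        ]])}
top {'fovy': 51.26875592051498, 'cx': 285.38556503107475, 'cy': 209.804366025514, 'pose': array([[ 0.01829739, -0.98383134,  0.17816032,  0.40468536],
       [-0.99973146, -0.01546845,  0.01725483, -0.02018259],
       [-0.01421998, -0.17842819, -0.98385018,  0.9389834 ],
       [ 0.        ,  0.        ,  0.        ,  1.        ]])}
{'time_s': 0.1, 'joints': array([ 9.23649140e+01,  2.05875298e+01,  6.40043673e-01, -1.67883030e-02,
       -7.01358004e+01, -1.65078984e+01]), 'qd': array([ 0.07057947, -0.04131383,  0.07284424,  0.1327458 , -0.02271846,
        0.01768895]), 'joint_torque': array([-1.60449283e-03, -5.84163058e+01,  2.93752635e+01,  7.01559439e+00,
        1.02114133e-02, -4.48985190e-05]), 'tcp_pos': array([0.16484462, 0.65412256, 0.22572487]), 'eef_rot': array([ 1.79915662e+02, -8.53526398e-03, -1.41486941e+01]), 'contact_force': array([-0.31958859,  0.49868995,  0.04940431]), 'moment': array([ 0.011177 ,  0.026606 , -0.0091522]), 'gripper_force': 0.0, 'gripper_width': 0.08767120388879224}
```

View pics/scene0.png

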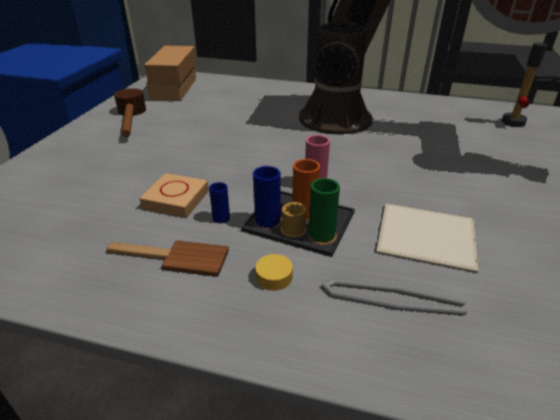

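View pics/top0.png

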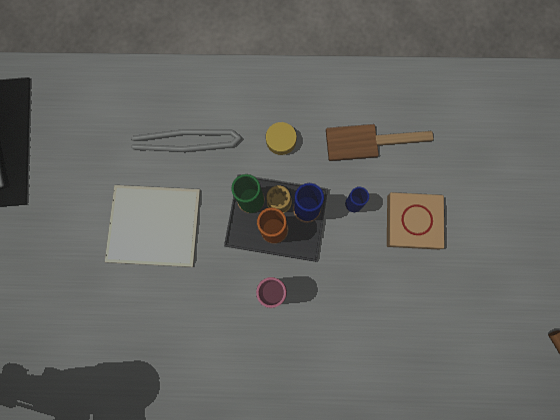

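Scene view: the tray is in the middle, with blue at (266,195), amber at (306,190), green at (323,210) and the mould at (293,218). The pad is at (428,236) and the brick ring at (174,188). The look-alikes are a small blue vase at (220,202) and a pink one at (317,160). Top view: green (246,188), mould (278,198), blue (309,202), amber (272,225), pad (153,225), ring (417,220).

```bash
cat > h.py <<'E'
import numpy as np, cv2
from scipy.optimize import least_squares
from plant import r
def cam(n):
    c=r.camera_info(n); return 210/np.tan(np.radians(c["fovy"])/2),c["cx"],c["cy"],np.array(c["pose"])
def ray(n,uv,z):
    f,cx,cy,P=cam(n); uv=np.atleast_2d(uv).astype(float)
    d=np.c_[(uv[:,0]-cx)/f,(uv[:,1]-cy)/f,np.ones(len(uv))]@P[:3,:3].T
    return P[:3,3]+d*((z-P[2,3])/d[:,2])[:,None]
def blob(im,hlo,hhi,smin,vmin,near,R=45):
    hsv=cv2.cvtColor(im,cv2.COLOR_RGB2HSV)
    m=cv2.inRange(hsv,(hlo,smin,vmin),(hhi,255,255))
    k=np.zeros_like(m); cv2.circle(k,near,R,255,-1); m&=k
    m=cv2.morphologyEx(m,cv2.MORPH_CLOSE,np.ones((3,3),np.uint8))
    cs=cv2.findContours(m,cv2.RETR_EXTERNAL,cv2.CHAIN_APPROX_NONE)[0]
    return max(cs,key=cv2.contourArea)
def rim(n,cnt,z,rad):
    """centre of the rim circle: outline cast on the rim plane, side away from the camera foot"""
    p=ray(n,cv2.convexHull(cnt)[:,0],z)[:,:2]; foot=cam(n)[3][:2,3]
    c=p.mean(0)
    for _ in range(5):
        u=(c-foot)/np.linalg.norm(c-foot); q=p[(p-c)@u>-0.1*rad]
        s=least_squares(lambda a:np.hypot(*(q-a[:2]).T)-a[2],[*c,rad],loss='soft_l1',f_scale=.001)
        c=s.x[:2]
    return c,s.x[2]
def go(x,y,z,yaw=None):
    """shares to reach a world pose from the measured one"""
    s=r.get_state(); p=s["tcp_pos"]; a=np.radians(s["eef_rot"][2]); d=np.array([x,y,z])-p
    t=[np.cos(a)*d[0]+np.sin(a)*d[1],np.sin(a)*d[0]-np.cos(a)*d[1],-d[2]]
    w=0 if yaw is None else (-(np.radians(yaw)-a)+np.pi)%(2*np.pi)-np.pi
    print("pos",p.round(4),"rot",np.round(s["eef_rot"],2),"t",round(s["time_s"],2),"shares",np.round(np.array(t)/.5,4),round(w/1.5,4))
E
cat > m.py <<'E'
from h import *
V={"blue":((105,135,120,40),(309,202),(266,195)),"amber":((3,14,150,50),(272,225),(306,190)),"green":((50,85,100,30),(246,190),(323,210))}
if __name__=="__main__":
    T=r.capture("top");S=r.capture("scene")
    for k,(c,t,s) in V.items():
        ct=blob(T,*c,t,30);cs=blob(S,*c,s,45)
        a,b=rim("top",ct,.126,.028)
        # scene: far (upper) half of the rim
        p=ray("scene",cv2.convexHull(cs)[:,0],.126)[:,:2];foot=cam("scene")[3][:2,3]
        cc,bb=rim("scene",cs,.126,.028)
        print(k,a.round(4),round(b,4),"scene",cc.round(4),round(bb,4),cv2.boundingRect(ct),cv2.boundingRect(cs))
    hsv=cv2.cvtColor(T,cv2.COLOR_RGB2HSV); print("pix",[hsv[v,u].tolist() for u,v in((153,225),(417,195),(403,220),(240,235),(278,190),(280,330))])
    pad=blob(T,0,60,0,150,(153,225),75); w=ray("top",pad[:,0],.008)[:,:2]
    print("pad",cv2.minAreaRect((w*1000).astype(np.float32)))
    br=blob(T,3,25,60,100,(417,220),50); print("brick",cv2.minAreaRect((ray("top",br[:,0],.032)[:,:2]*1000).astype(np.float32)))
    m=(cv2.inRange(hsv,(0,120,60),(7,255,255))|cv2.inRange(hsv,(172,120,60),(180,255,255)))[190:250,385:450]
    v,u=np.nonzero(m); q=ray("top",np.c_[u+385,v+190],.032)[:,:2]; print("ring",len(q),((q.min(0)+q.max(0))/2).round(4),q.ptp(0) if hasattr(q,'ptp') else np.ptp(q,0))
    md=blob(T,15,30,100,60,(278,198),16); print("mould",rim("top",md,.058,.025),cv2.boundingRect(md))
    dk=cv2.inRange(hsv[:,:,2],0,75); cv2.imwrite("pics/dk.png",dk)
E
python3 m.py
```

```text
blue [ 0.5769 -0.0499] 0.0277 scene [ 0.5797 -0.0489] 0.0263 (295, 183, 29, 38) (253, 166, 28, 61)
amber [0.5296 0.0203] 0.0271 scene [0.5263 0.0223] 0.0263 (257, 207, 29, 36) (293, 158, 28, 62)
green [0.5939 0.0715] 0.0265 scene [-567.0519  735.2808] 0.028 (232, 175, 29, 37) (309, 178, 30, 64)
pix [[42, 8, 155], [16, 103, 151], [3, 157, 114], [105, 8, 61], [20, 106, 60], [60, 2, 111]]
pad ((535.516357421875, 282.7694091796875), (187.05335998535156, 165.40771484375), 87.97586822509766)
brick ((552.5672607421875, -278.4048156738281), (111.25798797607422, 112.47014617919922), 87.93302917480469)
ring 196 [ 0.5528 -0.2786] [0.06160274 0.06472967]
mould (array([0.59261012, 0.01080324]), np.float64(0.02357106893649788)) (267, 185, 25, 28)
```

```bash
python3 -c "
from h import *
go(.529,.021,.17,-8)"
```

```text
pos [0.1649 0.6543 0.226 ] rot [ 1.7994e+02 -1.0000e-02 -1.4140e+01] t 0.2 shares [1.0156 1.0502 0.112 ] -0.0715
```

>>> play_rows:
  rows:
    - [[0, 0.057, 0.058, 0.006, -0.01], [0, 0.114, 0.116, 0.012, -0.02], [0, 0.171, 0.174, 0.018, -0.03], [0, 0.228, 0.232, 0.024, -0.04], [0, 0.285, 0.29, 0.03, -0.05], [0, 0.342, 0.348, 0.036, -0.06], [0, 0.4, 0.405, 0.04, -0.07], [0, 0.45, 0.46, 0.05, -0.0715]]
  squeeze: 20

```text
time_s: 0.87
tcp_pos: [0.3278, 0.3747, 0.202]
eef_rot: [-179.9, -0.0, -7.9]
contact_force: [0.9, 0.8, 0.8]
gripper_width: 0.0875
gripper_force: 0.0
```

```bash
python3 -c "
from h import *
go(.529,.021,.17,-8)"
```

```text
pos [0.3278 0.3747 0.202 ] rot [-1.7994e+02 -2.0000e-02 -7.9300e+00] t 0.87 shares [0.4962 0.6451 0.0639] 0.0008
```

>>> play_rows:
  rows:
    - [[0, 0.03, 0.04, 0.004, 0], [0, 0.075, 0.1, 0.01, 0], [0, 0.12, 0.16, 0.016, 0], [0, 0.165, 0.22, 0.022, 0], [0, 0.21, 0.28, 0.028, 0], [0, 0.255, 0.34, 0.034, 0], [0, 0.3, 0.4, 0.04, 0], [0, 0.345, 0.46, 0.045, 0]]

```text
time_s: 1.53
tcp_pos: [0.4662, 0.123, 0.1791]
eef_rot: [-180.0, -0.0, -8.0]
contact_force: [1.3, 0.7, -0.1]
gripper_width: 0.0878
gripper_force: 0.0
```

>>> play_rows:
  rows:
    - [[0, 0.045, 0.06, 0, 0], [0, 0.09, 0.11, 0, 0], [0, 0.12, 0.15, 0.005, 0], [0, 0.14, 0.175, 0.01, 0], [0, 0.151, 0.185, 0.02, 0], [0, 0.151, 0.185, 0.02, 0], [0, 0.151, 0.185, 0.02, 0], [0, 0.151, 0.185, 0.02, 0]]

```text
time_s: 2.2
tcp_pos: [0.5273, 0.0233, 0.1691]
eef_rot: [180.0, 0.0, -8.0]
contact_force: [0.0, -0.6, 0.1]
gripper_width: 0.0875
gripper_force: 0.0
```

```bash
python3 -c "
from h import *
go(.529,.021,.084,-8)
im=r.capture('top');cv2.imwrite('pics/t1.png',cv2.resize(im[130:290,190:390,::-1],None,fx=3,fy=3))"
```

```text
pos [0.5273 0.0233 0.1691] rot [ 1.80e+02  1.00e-02 -7.97e+00] t 2.2 shares [0.004  0.004  0.1701] 0.0004
```

View pics/t1.png

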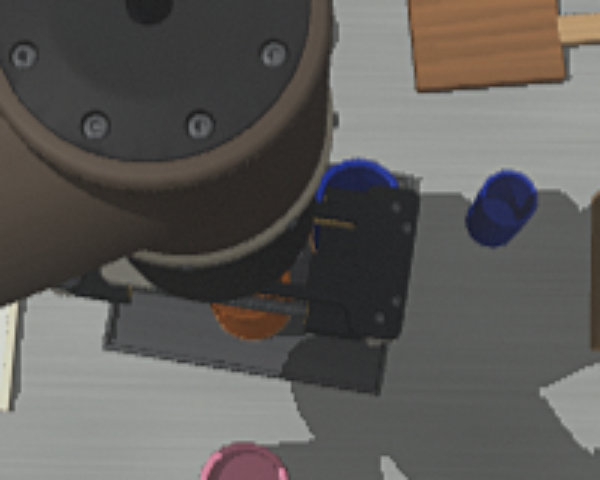

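The view shows the gripper straddling the amber vase, with the body above the blue one and clear of it. Next I descend and close.

>>> play_rows:
  rows:
    - [[0, 0.004, 0.004, 0.03, 0], [0, 0.004, 0.004, 0.07, 0], [0, 0.004, 0.004, 0.11, 0], [0, 0.004, 0.004, 0.14, 0], [0, 0.004, 0.004, 0.16, 0], [0, 0.004, 0.004, 0.17, 0], [0, 0.004, 0.004, 0.17, 0], [0, 0.004, 0.004, 0.17, 0]]

```text
time_s: 2.92
tcp_pos: [0.5297, 0.0208, 0.0847]
eef_rot: [-180.0, -0.0, -8.0]
contact_force: [0.1, 0.2, 0.3]
gripper_width: 0.0875
gripper_force: 0.0
```

>>> play_rows:
  rows:
    - [[0.2, 0, 0, 0, 0], [0.28, 0, 0, 0, 0], [0.32, 0, 0, 0, 0], [0.36, 0, 0, 0, 0], [0.4, 0, 0, 0, 0], [0.5, 0, 0, 0, 0], [0.5, 0, 0, 0, 0], [0.5, 0, 0, 0, 0]]
  squeeze: 20

```text
time_s: 3.58
tcp_pos: [0.5295, 0.0204, 0.0842]
eef_rot: [180.0, -0.0, -8.0]
contact_force: [-0.4, -0.1, 1.2]
gripper_width: 0.0546
gripper_force: 20.0
```

```bash
python3 -c "
from h import *
go(.4886,.2295,.25,-8)
im=r.capture('scene');cv2.imwrite('pics/s1.png',cv2.resize(im[100:280,150:390,::-1],None,fx=3,fy=3))"
```

```text
pos [0.5295 0.0204 0.0842] rot [ 1.80e+02 -1.00e-02 -7.99e+00] t 3.58 shares [-0.1391 -0.4028 -0.3315] 0.0001
```

View pics/s1.png

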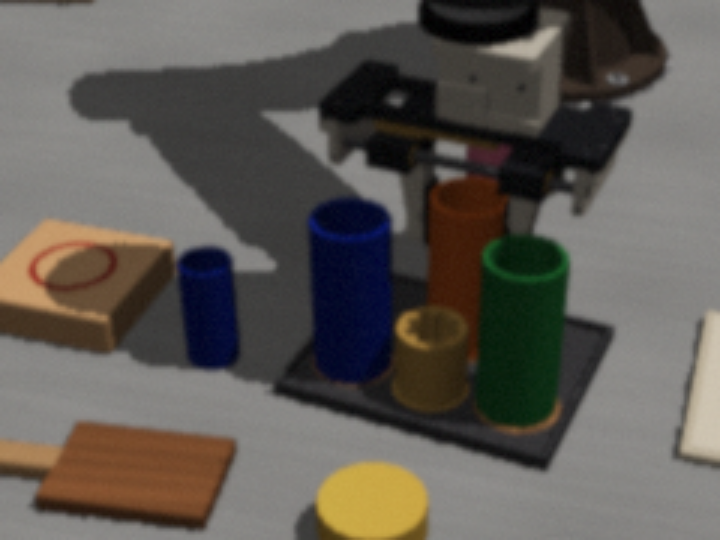

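Amber is between the pads at scene crop (470,230), and both neighbours are untouched. Now lift and carry it.

>>> play_rows:
  rows:
    - [[0.5, 0, 0, -0.01, 0], [0.5, 0, 0, -0.04, 0], [0.5, 0, 0, -0.09, 0], [0.5, 0, 0, -0.15, 0], [0.5, 0, 0, -0.21, 0], [0.5, 0, 0, -0.27, 0], [0.5, 0, 0, -0.31, 0], [0.5, 0, 0, -0.33, 0]]

```text
time_s: 4.3
tcp_pos: [0.5301, 0.0206, 0.2521]
eef_rot: [-179.9, -0.2, -8.0]
contact_force: [1.2, 0.5, -2.9]
gripper_width: 0.0547
gripper_force: 20.0
```

>>> play_rows:
  rows:
    - [[0.5, -0.006, -0.02, 0, 0], [0.5, -0.024, -0.07, 0, 0], [0.5, -0.05, -0.15, 0, 0], [0.5, -0.08, -0.23, 0, 0], [0.5, -0.105, -0.31, 0, 0], [0.5, -0.126, -0.37, 0, 0], [0.5, -0.137, -0.396, 0, 0], [0.5, -0.139, -0.403, 0, 0]]

```text
time_s: 4.97
tcp_pos: [0.4868, 0.2321, 0.2469]
eef_rot: [179.9, 0.1, -7.8]
contact_force: [0.1, -0.7, -2.6]
gripper_width: 0.0543
gripper_force: 20.0
```

```bash
python3 -c "
from h import *
go(.4886,.2295,.087,-8)"
```

```text
pos [0.4868 0.2321 0.2469] rot [ 1.799e+02  1.500e-01 -7.840e+00] t 4.97 shares [0.0042 0.0047 0.3199] 0.0019
```

>>> play_rows:
  rows:
    - [[0.5, 0.002, 0.003, 0.02, 0], [0.5, 0.002, 0.003, 0.07, 0], [0.5, 0.002, 0.003, 0.13, 0], [0.5, 0.002, 0.003, 0.2, 0], [0.5, 0.002, 0.003, 0.26, 0], [0.5, 0.002, 0.003, 0.3, 0], [0.5, 0.002, 0.003, 0.31, 0], [0.5, 0.002, 0.003, 0.31, 0]]

```text
time_s: 5.63
tcp_pos: [0.4883, 0.2257, 0.0918]
eef_rot: [179.8, 0.2, -8.1]
contact_force: [0.1, 0.1, -2.3]
gripper_width: 0.0549
gripper_force: 20.0
```

>>> play_rows:
  rows:
    - [[0.5, 0, 0, 0.003, 0], [0.5, 0, 0, 0.006, 0], [0.5, 0, 0, 0.008, 0], [0.5, 0, 0, 0.01, 0], [0.5, 0, 0, 0.01, 0], [0.5, 0, 0, 0.01, 0], [0.5, 0, 0, 0.01, 0], [0.5, 0, 0, 0.01, 0]]

```text
time_s: 6.3
tcp_pos: [0.4894, 0.2281, 0.0893]
eef_rot: [-180.0, -0.0, -8.0]
contact_force: [-0.1, -0.6, -3.3]
gripper_width: 0.0545
gripper_force: 20.0
```

```bash
python3 -c "
from h import *
go(.4886,.2295,.086,-8)"
```

```text
pos [0.4894 0.2281 0.0893] rot [-1.7998e+02 -1.0000e-02 -7.9900e+00] t 6.3 shares [-0.0019 -0.0025  0.0066] 0.0001
```

>>> play_rows:
  rows:
    - [[0.5, 0, 0, 0.002, 0], [0.5, 0, 0, 0.004, 0], [0.5, 0, 0, 0.005, 0], [0.5, 0, 0, 0.006, 0], [0.5, 0, 0, 0.0065, 0], [0.5, 0, 0, 0.0065, 0], [0.5, 0, 0, 0.0065, 0], [0.5, 0, 0, 0.0065, 0]]

```text
time_s: 6.97
tcp_pos: [0.4894, 0.2279, 0.0863]
eef_rot: [-180.0, -0.0, -8.0]
contact_force: [-2.6, -1.5, 5.5]
gripper_width: 0.0542
gripper_force: 20.0
```

>>> play_rows:
  rows:
    - [[0.35, 0, 0, 0, 0], [0.3, 0, 0, 0, 0], [0.2, 0, 0, 0, 0], [0, 0, 0, 0, 0], [0, 0, 0, 0, 0], [0, 0, 0, -0.03, 0], [0, 0, 0, -0.1, 0], [0, 0, 0, -0.17, 0]]

```text
time_s: 7.63
tcp_pos: [0.4885, 0.2272, 0.1706]
eef_rot: [179.8, 0.1, -8.0]
contact_force: [1.0, 0.4, 0.3]
gripper_width: 0.087
gripper_force: 0.0
```

```bash
python3 -c "
from h import *
go(.5935,.0715,.17,-8)"
```

```text
pos [0.4885 0.2272 0.1706] rot [ 1.7983e+02  1.3000e-01 -8.0000e+00] t 7.63 shares [0.2513 0.2792 0.0011] 0.0
```

>>> play_rows:
  rows:
    - [[0, 0.02, 0.022, 0, 0], [0, 0.07, 0.078, 0, 0], [0, 0.12, 0.134, 0, 0], [0, 0.17, 0.19, 0, 0], [0, 0.22, 0.24, 0, 0], [0, 0.245, 0.272, 0, 0], [0, 0.25, 0.279, 0, 0], [0, 0.25, 0.279, 0, 0]]

```text
time_s: 8.3
tcp_pos: [0.5941, 0.071, 0.1703]
eef_rot: [180.0, 0.0, -8.1]
contact_force: [-0.3, 0.1, -0.3]
gripper_width: 0.0877
gripper_force: 0.0
```

>>> play_rows:
  rows:
    - [[0, 0, 0, 0.01, 0], [0, 0, 0, 0.04, 0], [0, 0, 0, 0.07, 0], [0, 0, 0, 0.1, 0], [0, 0, 0, 0.13, 0], [0, 0, 0, 0.15, 0], [0, 0, 0, 0.15, 0], [0, 0, 0, 0.15, 0]]

```text
time_s: 8.97
tcp_pos: [0.5933, 0.0731, 0.0956]
eef_rot: [180.0, 0.0, -7.9]
contact_force: [0.7, 0.1, 0.6]
gripper_width: 0.0878
gripper_force: 0.0
```

```bash
python3 -c "
from h import *
go(.5935,.0715,.084,-8)"
```

```text
pos [0.5933 0.0731 0.0956] rot [ 1.7996e+02  4.0000e-02 -7.9200e+00] t 8.97 shares [0.0009 0.0031 0.0232] 0.0009
```

>>> play_rows:
  rows:
    - [[0, 0, 0.001, 0.01, 0], [0, 0, 0.001, 0.02, 0], [0, 0, 0.001, 0.023, 0], [0.2, 0, 0.001, 0.023, 0], [0.28, 0, 0.001, 0.023, 0], [0.32, 0, 0.001, 0.023, 0], [0.34, 0, 0.001, 0.023, 0], [0.36, 0, 0.001, 0.023, 0]]

```text
time_s: 9.63
tcp_pos: [0.5938, 0.072, 0.0845]
eef_rot: [-180.0, -0.0, -8.0]
contact_force: [-0.1, 0.3, -0.6]
gripper_width: 0.0601
gripper_force: 0.0
```

>>> play_rows:
  rows:
    - [[0.38, 0, 0, 0, 0], [0.4, 0, 0, 0, 0], [0.5, 0, 0, 0, 0], [0.5, 0, 0, 0, 0], [0.5, 0, 0, 0, 0], [0.5, 0, 0, 0, 0], [0.5, 0, 0, 0, 0], [0.5, 0, 0, 0, 0]]

```text
time_s: 10.3
tcp_pos: [0.5937, 0.0718, 0.0845]
eef_rot: [180.0, -0.0, -8.0]
contact_force: [-0.1, -1.7, 2.6]
gripper_width: 0.056
gripper_force: 20.0
```

```bash
python3 -c "
from h import *
go(.5805,.281,.25,-8)"
```

```text
pos [0.5937 0.0718 0.0845] rot [ 1.7999e+02 -1.0000e-02 -7.9900e+00] t 10.3 shares [-0.0843 -0.4106 -0.3311] 0.0001
```

>>> play_rows:
  rows:
    - [[0.5, 0, 0, -0.01, 0], [0.5, 0, 0, -0.04, 0], [0.5, 0, 0, -0.09, 0], [0.5, 0, 0, -0.15, 0], [0.5, 0, 0, -0.21, 0], [0.5, 0, 0, -0.27, 0], [0.5, 0, 0, -0.31, 0], [0.5, 0, 0, -0.33, 0]]

```text
time_s: 10.97
tcp_pos: [0.5945, 0.0725, 0.2524]
eef_rot: [-179.9, -0.2, -8.0]
contact_force: [0.4, -0.3, -2.3]
gripper_width: 0.0564
gripper_force: 20.0
```

>>> play_rows:
  rows:
    - [[0.5, -0.004, -0.02, 0, 0], [0.5, -0.014, -0.07, 0, 0], [0.5, -0.03, -0.15, 0, 0], [0.5, -0.05, -0.24, 0, 0], [0.5, -0.066, -0.32, 0, 0], [0.5, -0.078, -0.38, 0, 0], [0.5, -0.084, -0.405, 0, 0], [0.5, -0.084, -0.41, 0, 0]]

```text
time_s: 11.63
tcp_pos: [0.5789, 0.2841, 0.2463]
eef_rot: [179.9, 0.2, -7.8]
contact_force: [0.3, -0.7, -3.1]
gripper_width: 0.0558
gripper_force: 20.0
```

>>> play_rows:
  rows:
    - [[0.5, 0, 0, 0.02, 0], [0.5, 0, 0, 0.07, 0], [0.5, 0, 0, 0.13, 0], [0.5, 0, 0, 0.2, 0], [0.5, 0, 0, 0.26, 0], [0.5, 0, 0, 0.3, 0], [0.5, 0, 0, 0.315, 0], [0.5, 0, 0, 0.315, 0]]

```text
time_s: 12.3
tcp_pos: [0.5794, 0.2785, 0.0892]
eef_rot: [179.8, 0.2, -8.1]
contact_force: [-0.5, -0.1, -2.3]
gripper_width: 0.0565
gripper_force: 20.0
```

>>> play_rows:
  rows:
    - [[0.5, 0, 0, 0.001, 0], [0.5, 0, 0, 0.002, 0], [0.5, 0, 0, 0.003, 0], [0.5, 0, 0, 0.004, 0], [0.5, 0, 0, 0.004, 0], [0.5, 0, 0, 0.004, 0], [0.5, 0, 0, 0.004, 0], [0.5, 0, 0, 0.004, 0]]

```text
time_s: 12.97
tcp_pos: [0.5806, 0.2809, 0.09]
eef_rot: [-180.0, -0.0, -8.0]
contact_force: [-0.2, 0.3, -3.1]
gripper_width: 0.0559
gripper_force: 20.0
```

```bash
python3 -c "
from h import *
go(.5805,.281,.0866,-8)"
```

```text
pos [0.5806 0.2809 0.09  ] rot [-1.7999e+02 -1.0000e-02 -7.9900e+00] t 12.97 shares [-0.0002 -0.0002  0.0067] 0.0001
```

>>> play_rows:
  rows:
    - [[0.5, 0, 0, 0.002, 0], [0.5, 0, 0, 0.004, 0], [0.5, 0, 0, 0.005, 0], [0.5, 0, 0, 0.006, 0], [0.5, 0, 0, 0.0067, 0], [0.5, 0, 0, 0.0067, 0], [0.5, 0, 0, 0.0067, 0], [0.5, 0, 0, 0.0067, 0]]

```text
time_s: 13.63
tcp_pos: [0.5806, 0.2808, 0.0864]
eef_rot: [180.0, 0.0, -8.0]
contact_force: [-0.7, 0.9, -2.4]
gripper_width: 0.056
gripper_force: 20.0
```

>>> play_rows:
  rows:
    - [[0.5, 0, 0, 0.0005, 0], [0.5, 0, 0, 0.001, 0], [0.5, 0, 0, 0.0015, 0], [0.5, 0, 0, 0.002, 0], [0.5, 0, 0, 0.002, 0], [0.5, 0, 0, 0.002, 0], [0.5, 0, 0, 0.002, 0], [0.5, 0, 0, 0.002, 0]]

```text
time_s: 14.3
tcp_pos: [0.5808, 0.2808, 0.0863]
eef_rot: [-180.0, -0.0, -8.0]
contact_force: [-2.1, -1.7, 5.5]
gripper_width: 0.0559
gripper_force: 20.0
```

>>> play_rows:
  rows:
    - [[0.35, 0, 0, 0, 0], [0.3, 0, 0, 0, 0], [0.2, 0, 0, 0, 0], [0, 0, 0, 0, 0], [0, 0, 0, 0, 0], [0, 0, 0, -0.03, 0], [0, 0, 0, -0.1, 0], [0, 0, 0, -0.17, 0]]

```text
time_s: 14.97
tcp_pos: [0.5797, 0.2802, 0.1698]
eef_rot: [179.8, 0.2, -8.0]
contact_force: [0.9, 0.6, -0.1]
gripper_width: 0.0873
gripper_force: 0.0
```

>>> play_rows:
  rows:
    - [[0, 0.005, 0.04, 0, 0], [0, 0.014, 0.11, 0, 0], [0, 0.024, 0.19, 0, 0], [0, 0.034, 0.27, 0, 0], [0, 0.044, 0.35, 0, 0], [0, 0.054, 0.43, 0, 0], [0, 0.064, 0.51, 0, 0], [0, 0.074, 0.58, 0, 0]]

```text
time_s: 15.63
tcp_pos: [0.5763, -0.0138, 0.1705]
eef_rot: [-180.0, -0.0, -8.0]
contact_force: [0.9, 0.5, 0.1]
gripper_width: 0.0878
gripper_force: 0.0
```

>>> play_rows:
  rows:
    - [[0, 0.008, 0.05, 0, 0], [0, 0.011, 0.075, 0, 0], [0, 0.011, 0.075, 0.02, 0], [0, 0.011, 0.075, 0.06, 0], [0, 0.011, 0.075, 0.1, 0], [0, 0.011, 0.075, 0.13, 0], [0, 0.011, 0.075, 0.14, 0], [0, 0.011, 0.075, 0.14, 0]]

```text
time_s: 16.3
tcp_pos: [0.5761, -0.0488, 0.0987]
eef_rot: [179.9, 0.2, -8.0]
contact_force: [-0.7, -0.6, -0.1]
gripper_width: 0.0875
gripper_force: 0.0
```

```bash
python3 -c "
from h import *
go(.5775,-.0495,.084,-8)"
```

```text
pos [ 0.5761 -0.0488  0.0987] rot [ 1.7994e+02  1.7000e-01 -7.9500e+00] t 16.3 shares [0.0029 0.001  0.0294] 0.0005
```

>>> play_rows:
  rows:
    - [[0, 0.001, 0.001, 0.01, 0], [0, 0.001, 0.001, 0.025, 0], [0, 0.001, 0.001, 0.03, 0], [0.2, 0.001, 0.001, 0.03, 0], [0.28, 0.001, 0.001, 0.03, 0], [0.32, 0.001, 0.001, 0.03, 0], [0.34, 0.001, 0.001, 0.03, 0], [0.36, 0.001, 0.001, 0.03, 0]]

```text
time_s: 16.97
tcp_pos: [0.5777, -0.05, 0.0858]
eef_rot: [-180.0, -0.0, -8.0]
contact_force: [-0.2, 0.3, -0.2]
gripper_width: 0.0603
gripper_force: 0.0
```

>>> play_rows:
  rows:
    - [[0.38, 0, 0, 0, 0], [0.4, 0, 0, 0, 0], [0.5, 0, 0, 0, 0], [0.5, 0, 0, 0, 0], [0.5, 0, 0, 0, 0], [0.5, 0, 0, 0, 0], [0.5, 0, 0, 0, 0], [0.5, 0, 0, 0, 0]]

```text
time_s: 17.63
tcp_pos: [0.5776, -0.0501, 0.0857]
eef_rot: [180.0, -0.0, -8.0]
contact_force: [-0.6, -2.4, 3.7]
gripper_width: 0.0553
gripper_force: 20.0
```

```bash
python3 -c "
from h import *
go(.493,.338,.25,-8)"
```

```text
pos [ 0.5776 -0.0501  0.0857] rot [ 1.7999e+02 -2.0000e-02 -7.9900e+00] t 17.63 shares [-0.2756 -0.7452 -0.3286] 0.0001
```

>>> play_rows:
  rows:
    - [[0.5, 0, 0, -0.01, 0], [0.5, 0, 0, -0.04, 0], [0.5, 0, 0, -0.09, 0], [0.5, 0, 0, -0.15, 0], [0.5, 0, 0, -0.21, 0], [0.5, 0, 0, -0.27, 0], [0.5, 0, 0, -0.31, 0], [0.5, 0, 0, -0.33, 0]]

```text
time_s: 18.3
tcp_pos: [0.5782, -0.0495, 0.2533]
eef_rot: [-179.9, -0.2, -8.0]
contact_force: [0.2, -0.9, -3.4]
gripper_width: 0.0552
gripper_force: 20.0
```

>>> play_rows:
  rows:
    - [[0.5, -0.007, -0.02, 0, 0], [0.5, -0.025, -0.07, 0, 0], [0.5, -0.05, -0.14, 0, 0], [0.5, -0.077, -0.21, 0, 0], [0.5, -0.104, -0.28, 0, 0], [0.5, -0.13, -0.35, 0, 0], [0.5, -0.155, -0.42, 0, 0], [0.5, -0.181, -0.49, 0, 0]]

```text
time_s: 18.97
tcp_pos: [0.5199, 0.207, 0.2483]
eef_rot: [179.9, 0.2, -8.0]
contact_force: [1.6, -0.8, -3.6]
gripper_width: 0.0553
gripper_force: 20.0
```

>>> play_rows:
  rows:
    - [[0.5, -0.022, -0.06, 0, 0], [0.5, -0.044, -0.12, 0, 0], [0.5, -0.063, -0.17, 0, 0], [0.5, -0.078, -0.21, 0, 0], [0.5, -0.088, -0.237, 0, 0], [0.5, -0.094, -0.25, 0, 0], [0.5, -0.095, -0.255, 0, 0], [0.5, -0.095, -0.255, 0, 0]]

```text
time_s: 19.63
tcp_pos: [0.4923, 0.3379, 0.2496]
eef_rot: [179.9, 0.1, -8.0]
contact_force: [-0.2, 0.0, -3.6]
gripper_width: 0.055
gripper_force: 20.0
```

>>> play_rows:
  rows:
    - [[0.5, 0, 0, 0.02, 0], [0.5, 0, 0, 0.07, 0], [0.5, 0, 0, 0.13, 0], [0.5, 0, 0, 0.2, 0], [0.5, 0, 0, 0.26, 0], [0.5, 0, 0, 0.3, 0], [0.5, 0, 0, 0.317, 0], [0.5, 0, 0, 0.317, 0]]

```text
time_s: 20.3
tcp_pos: [0.4922, 0.336, 0.09]
eef_rot: [179.8, 0.1, -8.1]
contact_force: [-0.0, -0.5, -2.7]
gripper_width: 0.0553
gripper_force: 20.0
```

>>> play_rows:
  rows:
    - [[0.5, 0, 0, 0.001, 0], [0.5, 0, 0, 0.003, 0], [0.5, 0, 0, 0.005, 0], [0.5, 0, 0, 0.006, 0], [0.5, 0, 0, 0.007, 0], [0.5, 0, 0, 0.008, 0], [0.5, 0, 0, 0.008, 0], [0.5, 0, 0, 0.008, 0]]

```text
time_s: 20.97
tcp_pos: [0.4926, 0.3382, 0.0881]
eef_rot: [-180.0, -0.0, -8.0]
contact_force: [-0.1, 0.1, -3.9]
gripper_width: 0.0555
gripper_force: 20.0
```

```bash
python3 -c "
from h import *
go(.493,.338,.0877,-8)"
```

```text
pos [0.4926 0.3382 0.0881] rot [-180.     -0.     -7.99] t 20.97 shares [0.0008 0.0002 0.0007] 0.0001
```

>>> play_rows:
  rows:
    - [[0.5, 0, 0, 0.0005, 0], [0.5, 0, 0, 0.001, 0], [0.5, 0, 0, 0.0015, 0], [0.5, 0, 0, 0.002, 0], [0.5, 0, 0, 0.0025, 0], [0.5, 0, 0, 0.0025, 0], [0.5, 0, 0, 0.0025, 0], [0.5, 0, 0, 0.0025, 0]]

```text
time_s: 21.63
tcp_pos: [0.4928, 0.3382, 0.0875]
eef_rot: [-180.0, -0.0, -8.0]
contact_force: [-3.6, -0.8, 5.8]
gripper_width: 0.0554
gripper_force: 20.0
```

>>> play_rows:
  rows:
    - [[0.35, 0, 0, 0, 0], [0.3, 0, 0, 0, 0], [0.2, 0, 0, 0, 0], [0, 0, 0, 0, 0], [0, 0, 0, 0, 0], [0, 0, 0, -0.03, 0], [0, 0, 0, -0.1, 0], [0, 0, 0, -0.17, 0]]

```text
time_s: 22.3
tcp_pos: [0.492, 0.3372, 0.1713]
eef_rot: [179.8, 0.1, -8.0]
contact_force: [1.3, 0.3, -0.8]
gripper_width: 0.0869
gripper_force: 0.0
```

```bash
python3 - <<'E'
from m import *
T=r.capture("top");S=r.capture("scene")
md=blob(T,15,30,90,40,(278,198),22); print("mould",rim("top",md,.058,.025),cv2.boundingRect(md))
ms=blob(S,15,30,90,40,(293,218),25); print(rim("scene",ms,.058,.025),cv2.boundingRect(ms))
go(.5915,.0105,.17,-8)
cv2.imwrite('pics/t2.png',np.vstack([cv2.resize(T[130:290,100:440,::-1],None,fx=2,fy=2),cv2.resize(S[130:270,140:480,::-1],None,fx=2,fy=2)]))
E
```

```text
mould (array([0.58230904, 0.02142773]), np.float64(0.037318455467269564)) (256, 185, 36, 29)
(array([0.5911743, 0.0120044]), np.float64(0.02638961596219011)) (278, 201, 30, 37)
pos [0.4954 0.3405 0.1779] rot [-179.57   -0.37   -7.93] t 22.4 shares [0.2814 0.6271 0.0158] 0.0008
```

View pics/t2.png

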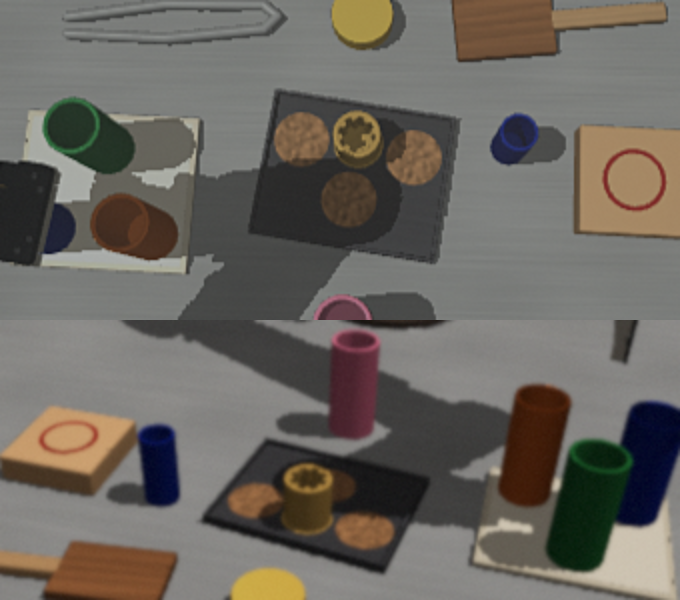

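All three vases stand on the pad, and the tray holds only the mould, whose rim is at about top pixel (278,198). Next I grasp the mould.

>>> play_rows:
  rows:
    - [[0, 0.015, 0.035, 0, 0], [0, 0.05, 0.105, 0, 0], [0, 0.08, 0.175, 0, 0], [0, 0.112, 0.245, 0, 0], [0, 0.145, 0.315, 0, 0], [0, 0.175, 0.385, 0, 0], [0, 0.207, 0.455, 0, 0], [0, 0.24, 0.52, 0, 0]]

```text
time_s: 23.07
tcp_pos: [0.5755, 0.062, 0.1718]
eef_rot: [-180.0, -0.0, -8.0]
contact_force: [0.2, 0.4, -0.3]
gripper_width: 0.0875
gripper_force: 0.0
```

>>> play_rows:
  rows:
    - [[0, 0.03, 0.06, 0, 0], [0, 0.045, 0.09, 0.01, 0], [0, 0.047, 0.1, 0.03, 0], [0, 0.047, 0.1, 0.08, 0], [0, 0.047, 0.1, 0.14, 0], [0, 0.047, 0.1, 0.18, 0], [0, 0.047, 0.1, 0.2, 0], [0, 0.047, 0.1, 0.2, 0]]

```text
time_s: 23.73
tcp_pos: [0.5899, 0.0111, 0.069]
eef_rot: [179.9, 0.2, -8.0]
contact_force: [0.1, 0.3, 0.7]
gripper_width: 0.0881
gripper_force: 0.0
```

>>> play_rows:
  rows:
    - [[0, 0, 0, 0.02, 0], [0, 0, 0, 0.05, 0], [0, 0, 0, 0.08, 0], [0, 0, 0, 0.095, 0], [0, 0, 0, 0.1, 0], [0, 0, 0, 0.1, 0], [0, 0, 0, 0.1, 0], [0, 0, 0, 0.1, 0]]

```text
time_s: 24.4
tcp_pos: [0.5924, 0.0114, 0.0228]
eef_rot: [-180.0, -0.1, -8.0]
contact_force: [-0.3, -0.3, 0.0]
gripper_width: 0.0878
gripper_force: 0.0
```

```bash
python3 -c "
from h import *
go(.5915,.011,.02,-8)"
```

```text
pos [0.5924 0.0114 0.0228] rot [-1.7996e+02 -9.0000e-02 -7.9800e+00] t 24.4 shares [-0.0017  0.0011  0.0055] 0.0003
```

Close on the mould with about 30 N.

>>> play_rows:
  rows:
    - [[0.2, 0, 0, 0.003, 0], [0.32, 0, 0, 0.003, 0], [0.38, 0, 0, 0.003, 0], [0.4, 0, 0, 0.003, 0], [0.42, 0, 0, 0.003, 0], [0.44, 0, 0, 0.003, 0], [0.46, 0, 0, 0.003, 0], [0.5, 0, 0, 0.003, 0]]
  squeeze: 30

```text
time_s: 25.07
tcp_pos: [0.5915, 0.0109, 0.0202]
eef_rot: [180.0, 0.0, -8.0]
contact_force: [-0.7, -1.5, 0.5]
gripper_width: 0.0486
gripper_force: 30.0
```

>>> play_rows:
  rows:
    - [[0.6, 0, 0, 0, 0], [0.6, 0, 0, 0, 0], [0.6, 0, 0, 0, 0], [0.6, 0, 0, 0, 0], [0.6, 0, 0, 0, 0], [0.6, 0, 0, 0, 0], [0.6, 0, 0, 0, 0], [0.6, 0, 0, 0, 0]]

```text
time_s: 25.73
tcp_pos: [0.5915, 0.0109, 0.0202]
eef_rot: [180.0, 0.0, -8.0]
contact_force: [-1.1, -5.1, 2.1]
gripper_width: 0.0486
gripper_force: 30.0
```

```bash
python3 -c "
from h import *
go(.5528,-.2785,.17,-8)"
```

```text
pos [0.5915 0.0109 0.0202] rot [ 1.7998e+02  2.0000e-02 -8.0000e+00] t 25.73 shares [ 0.004   0.584  -0.2996] 0.0
```

>>> play_rows:
  rows:
    - [[0.6, 0, 0, -0.01, 0], [0.6, 0, 0, -0.04, 0], [0.6, 0, 0, -0.09, 0], [0.6, 0, 0, -0.15, 0], [0.6, 0, 0, -0.2, 0], [0.6, 0, 0, -0.25, 0], [0.6, 0, 0, -0.29, 0], [0.6, 0, 0, -0.3, 0]]

```text
time_s: 26.4
tcp_pos: [0.5934, 0.0122, 0.1738]
eef_rot: [-179.8, -0.3, -8.0]
contact_force: [0.8, -0.2, -4.0]
gripper_width: 0.0485
gripper_force: 30.0
```

>>> play_rows:
  rows:
    - [[0.6, 0, 0.02, 0, 0], [0.6, 0, 0.07, 0, 0], [0.6, 0, 0.14, 0, 0], [0.6, 0.002, 0.22, 0, 0], [0.6, 0.002, 0.3, 0, 0], [0.6, 0.004, 0.38, 0, 0], [0.6, 0.004, 0.45, 0, 0], [0.6, 0.004, 0.51, 0, 0]]

```text
time_s: 27.07
tcp_pos: [0.5563, -0.2437, 0.1678]
eef_rot: [-180.0, 0.2, -8.1]
contact_force: [1.3, -0.5, -5.2]
gripper_width: 0.0484
gripper_force: 30.0
```

>>> play_rows:
  rows:
    - [[0.6, 0, 0.045, 0, 0], [0.6, 0, 0.068, 0, 0], [0.6, 0, 0.074, 0, 0], [0.6, 0, 0.074, 0.02, 0], [0.6, 0, 0.074, 0.06, 0], [0.6, 0, 0.074, 0.1, 0], [0.6, 0, 0.074, 0.12, 0], [0.6, 0, 0.074, 0.12, 0]]

```text
time_s: 27.73
tcp_pos: [0.551, -0.2766, 0.1064]
eef_rot: [-179.9, 0.3, -8.0]
contact_force: [-0.3, 0.6, -5.6]
gripper_width: 0.0485
gripper_force: 30.0
```

>>> play_rows:
  rows:
    - [[0.6, 0, 0, 0.02, 0], [0.6, 0, 0, 0.06, 0], [0.6, 0, 0, 0.1, 0], [0.6, 0, 0, 0.115, 0], [0.6, 0, 0, 0.12, 0], [0.6, 0, 0, 0.12, 0], [0.6, 0, 0, 0.12, 0], [0.6, 0, 0, 0.12, 0]]

```text
time_s: 28.4
tcp_pos: [0.5541, -0.2785, 0.0516]
eef_rot: [180.0, -0.1, -8.0]
contact_force: [0.3, -0.1, -4.9]
gripper_width: 0.0485
gripper_force: 30.0
```

```bash
python3 -c "
from h import *
go(.5528,-.2785,.046,-8)
im=r.capture('scene');cv2.imwrite('pics/s3.png',cv2.resize(im[110:250,100:300,::-1],None,fx=4,fy=4))"
```

```text
pos [ 0.5541 -0.2785  0.0516] rot [ 1.7998e+02 -1.3000e-01 -7.9700e+00] t 28.4 shares [-0.0026  0.0003  0.0112] 0.0003
```

View pics/s3.png

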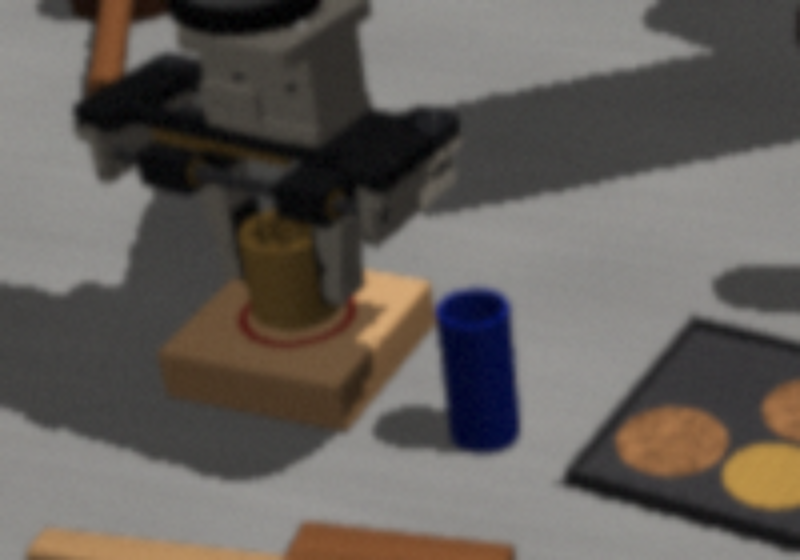

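The mould hovers just over the ring, with its base at about crop (293,322), and the small blue vase is clear. Lowering it.

>>> play_rows:
  rows:
    - [[0.6, -0.001, 0, 0.003, 0], [0.6, -0.001, 0, 0.005, 0], [0.6, -0.001, 0, 0.006, 0], [0.6, -0.001, 0, 0.007, 0], [0.6, -0.001, 0, 0.0075, 0], [0.6, -0.001, 0, 0.008, 0], [0.6, -0.001, 0, 0.0083, 0], [0.6, -0.001, 0, 0.0083, 0]]

```text
time_s: 29.12
tcp_pos: [0.5525, -0.2782, 0.0462]
eef_rot: [180.0, -0.0, -8.0]
contact_force: [-1.3, 0.3, -3.2]
gripper_width: 0.0488
gripper_force: 30.0
```

>>> play_rows:
  rows:
    - [[0.6, 0, 0, 0.0003, 0], [0.6, 0, 0, 0.0006, 0], [0.6, 0, 0, 0.0009, 0], [0.6, 0, 0, 0.0012, 0], [0.6, 0, 0, 0.0015, 0], [0.6, 0, 0, 0.0015, 0], [0.6, 0, 0, 0.0015, 0], [0.6, 0, 0, 0.0015, 0]]

```text
time_s: 29.78
tcp_pos: [0.5525, -0.2782, 0.0462]
eef_rot: [180.0, -0.0, -8.0]
contact_force: [-4.4, 3.4, 6.6]
gripper_width: 0.0487
gripper_force: 30.0
```

>>> play_rows:
  rows:
    - [[0.45, 0, 0, 0, 0], [0.4, 0, 0, 0, 0], [0.2, 0, 0, 0, 0], [0, 0, 0, 0, 0], [0, 0, 0, 0, 0], [0, 0, 0, -0.03, 0], [0, 0, 0, -0.1, 0], [0, 0, 0, -0.17, 0]]

```text
time_s: 30.45
tcp_pos: [0.5515, -0.2781, 0.1298]
eef_rot: [-180.0, 0.2, -8.0]
contact_force: [1.1, -1.0, -0.3]
gripper_width: 0.085
gripper_force: 0.0
```

>>> play_rows:
  rows:
    - [[0, 0, 0, -0.05, 0], [0, 0, -0.03, -0.08, 0], [0, 0, -0.1, -0.08, 0], [0, 0, -0.18, -0.08, 0], [0, 0, -0.26, -0.08, 0], [0, 0, -0.34, -0.08, 0], [0, 0, -0.42, -0.08, 0], [0, 0, -0.5, -0.08, 0]]

```text
time_s: 31.12
tcp_pos: [0.5874, -0.0288, 0.1705]
eef_rot: [-180.0, -0.0, -8.0]
contact_force: [2.0, 0.6, -0.5]
gripper_width: 0.0876
gripper_force: 0.0
```

```bash
python3 - <<'E'
from m import *
T=r.capture("top");S=r.capture("scene")
md=blob(T,17,30,110,40,(417,215),30); print("mould",rim("top",md,.084,.025),cv2.boundingRect(md))
ms=blob(S,17,30,110,40,(174,180),30); print(rim("scene",ms,.084,.025),cv2.boundingRect(ms))
go(.5808,.2808,.17,-8)
cv2.imwrite('pics/t4.png',np.vstack([cv2.resize(T[180:260,370:470,::-1],None,fx=4,fy=4),cv2.resize(S[150:220,130:230,::-1],None,fx=4,fy=4)]))
E
```

```text
mould (array([ 0.55246301, -0.27761511]), np.float64(0.023778346036435354)) (405, 204, 31, 27)
(array([ 0.55465347, -0.27598268]), np.float64(0.023090197096696432)) (161, 164, 24, 30)
pos [ 0.5884 -0.0259  0.1705] rot [-1.7996e+02 -7.0000e-02 -7.7200e+00] t 31.22 shares [-0.0975 -0.6058  0.0009] 0.0033
```

View pics/t4.png

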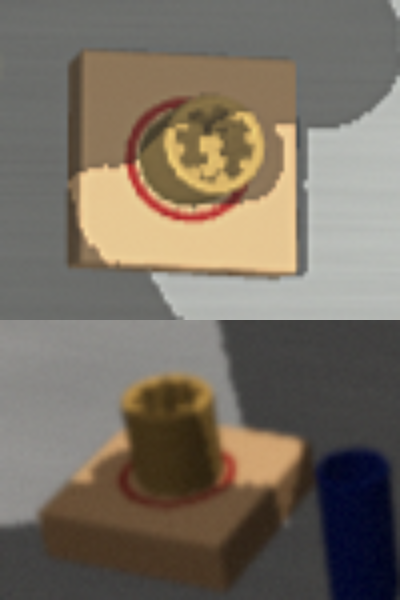

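The mould stands centred in the red ring, within about 1 mm. Now I return the vases, green first.

>>> play_rows:
  rows:
    - [[0, -0.01, -0.05, 0, 0], [0, -0.022, -0.13, 0, 0], [0, -0.035, -0.21, 0, 0], [0, -0.048, -0.29, 0, 0], [0, -0.06, -0.37, 0, 0], [0, -0.073, -0.45, 0, 0], [0, -0.085, -0.52, 0, 0], [0, -0.095, -0.58, 0, 0]]

```text
time_s: 31.88
tcp_pos: [0.5805, 0.2654, 0.1703]
eef_rot: [-180.0, -0.0, -8.0]
contact_force: [0.4, -0.6, -0.3]
gripper_width: 0.0876
gripper_force: 0.0
```

>>> play_rows:
  rows:
    - [[0, -0.004, -0.03, 0, 0], [0, -0.0045, -0.035, 0.01, 0], [0, -0.0045, -0.035, 0.04, 0], [0, -0.0045, -0.035, 0.08, 0], [0, -0.0045, -0.035, 0.12, 0], [0, -0.0045, -0.035, 0.15, 0], [0, -0.0045, -0.035, 0.165, 0], [0, -0.0045, -0.035, 0.17, 0]]

```text
time_s: 32.55
tcp_pos: [0.5803, 0.2791, 0.0836]
eef_rot: [179.9, 0.1, -8.1]
contact_force: [0.3, 0.2, 0.2]
gripper_width: 0.088
gripper_force: 0.0
```

>>> play_rows:
  rows:
    - [[0, 0, 0, 0, 0], [0, 0, 0, 0, 0], [0, 0, 0, 0, 0], [0, 0, 0, 0, 0], [0, 0, 0, 0, 0], [0, 0, 0, 0, 0], [0, 0, 0, 0, 0], [0, 0, 0, 0, 0]]

```text
time_s: 33.22
tcp_pos: [0.5808, 0.2809, 0.0855]
eef_rot: [-180.0, -0.0, -8.0]
contact_force: [0.5, -0.3, -0.6]
gripper_width: 0.0873
gripper_force: 0.0
```

```bash
python3 -c "
from h import *
go(.5808,.2808,.086,-8)"
```

```text
pos [0.5808 0.2809 0.0855] rot [-1.7999e+02 -1.0000e-02 -7.9900e+00] t 33.22 shares [ 0.      0.0002 -0.001 ] 0.0001
```

>>> play_rows:
  rows:
    - [[0.2, 0, 0, 0, 0], [0.28, 0, 0, 0, 0], [0.32, 0, 0, 0, 0], [0.34, 0, 0, 0, 0], [0.36, 0, 0, 0, 0], [0.38, 0, 0, 0, 0], [0.4, 0, 0, 0, 0], [0.45, 0, 0, 0, 0]]
  squeeze: 20

```text
time_s: 33.88
tcp_pos: [0.5808, 0.2806, 0.0853]
eef_rot: [180.0, 0.0, -8.0]
contact_force: [1.3, -0.0, 0.3]
gripper_width: 0.056
gripper_force: 20.0
```

>>> play_rows:
  rows:
    - [[0.5, 0, 0, 0, 0], [0.5, 0, 0, 0, 0], [0.5, 0, 0, 0, 0], [0.5, 0, 0, -0.01, 0], [0.5, 0, 0, -0.03, 0], [0.5, 0, 0, -0.07, 0], [0.5, 0, 0, -0.12, 0], [0.5, 0, 0, -0.17, 0]]

```text
time_s: 34.55
tcp_pos: [0.5804, 0.2806, 0.1714]
eef_rot: [180.0, 0.0, -8.0]
contact_force: [1.4, 0.8, -2.6]
gripper_width: 0.0561
gripper_force: 20.0
```

>>> play_rows:
  rows:
    - [[0.5, 0, 0, -0.05, 0], [0.5, 0, 0, -0.09, 0], [0.5, 0, 0, -0.12, 0], [0.5, 0, 0, -0.14, 0], [0.5, 0, 0, -0.15, 0], [0.5, 0, 0, -0.15, 0], [0.5, 0, 0, -0.15, 0], [0.5, 0, 0, -0.15, 0]]

```text
time_s: 35.22
tcp_pos: [0.5802, 0.2805, 0.2439]
eef_rot: [179.9, 0.1, -8.0]
contact_force: [-0.4, 1.3, -3.9]
gripper_width: 0.0561
gripper_force: 20.0
```

```bash
python3 -c "
from h import *
go(.5937,.0718,.0835,-8)"
```

```text
pos [0.5802 0.2805 0.2439] rot [ 1.7992e+02  1.0000e-01 -8.0000e+00] t 35.22 shares [0.0848 0.4095 0.3208] -0.0
```

>>> play_rows:
  rows:
    - [[0.5, 0.004, 0.02, 0, 0], [0.5, 0.014, 0.07, 0, 0], [0.5, 0.03, 0.15, 0, 0], [0.5, 0.05, 0.24, 0, 0], [0.5, 0.066, 0.32, 0, 0], [0.5, 0.078, 0.38, 0, 0], [0.5, 0.084, 0.405, 0, 0], [0.5, 0.084, 0.41, 0, 0]]

```text
time_s: 35.88
tcp_pos: [0.5934, 0.0686, 0.2447]
eef_rot: [179.9, 0.1, -8.2]
contact_force: [-0.4, 1.0, -2.9]
gripper_width: 0.0559
gripper_force: 20.0
```

>>> play_rows:
  rows:
    - [[0.5, 0, 0, 0.01, 0], [0.5, 0, 0, 0.05, 0], [0.5, 0, 0, 0.11, 0], [0.5, 0, 0, 0.18, 0], [0.5, 0, 0, 0.24, 0], [0.5, 0, 0, 0.28, 0], [0.5, 0, 0, 0.3, 0], [0.5, 0, 0, 0.305, 0]]

```text
time_s: 36.55
tcp_pos: [0.5925, 0.0724, 0.0902]
eef_rot: [179.9, 0.2, -7.9]
contact_force: [0.1, -0.3, -2.8]
gripper_width: 0.0561
gripper_force: 20.0
```

>>> play_rows:
  rows:
    - [[0.5, 0, 0, 0, 0], [0.5, 0, 0, 0, 0], [0.5, 0, 0, 0.002, 0], [0.5, 0, 0, 0.004, 0], [0.5, 0, 0, 0.006, 0], [0.5, 0, 0, 0.007, 0], [0.5, 0, 0, 0.007, 0], [0.5, 0, 0, 0.007, 0]]

```text
time_s: 37.22
tcp_pos: [0.5939, 0.0719, 0.0895]
eef_rot: [-180.0, -0.0, -8.0]
contact_force: [0.4, -0.7, -2.6]
gripper_width: 0.0561
gripper_force: 20.0
```

```bash
python3 -c "
from h import *
go(.5937,.0718,.0835,-8)"
```

```text
pos [0.5939 0.0719 0.0895] rot [-1.8e+02 -1.0e-02 -8.0e+00] t 37.22 shares [-0.0004  0.0002  0.0119] 0.0
```

Lower the last 6 mm, going 0.6 mm further for contact.

>>> play_rows:
  rows:
    - [[0.5, 0, 0, 0.003, 0], [0.5, 0, 0, 0.006, 0], [0.5, 0, 0, 0.008, 0], [0.5, 0, 0, 0.01, 0], [0.5, 0, 0, 0.0105, 0], [0.5, 0, 0, 0.011, 0], [0.5, 0, 0, 0.011, 0], [0.5, 0, 0, 0.011, 0]]

```text
time_s: 37.88
tcp_pos: [0.5939, 0.072, 0.0838]
eef_rot: [-180.0, -0.0, -8.0]
contact_force: [-0.1, -0.4, -2.7]
gripper_width: 0.0561
gripper_force: 20.0
```

>>> play_rows:
  rows:
    - [[0.5, 0, 0, 0.0004, 0], [0.5, 0, 0, 0.0008, 0], [0.5, 0, 0, 0.0012, 0], [0.5, 0, 0, 0.0016, 0], [0.5, 0, 0, 0.002, 0], [0.5, 0, 0, 0.002, 0], [0.5, 0, 0, 0.002, 0], [0.5, 0, 0, 0.002, 0]]

```text
time_s: 38.55
tcp_pos: [0.5941, 0.0719, 0.0832]
eef_rot: [-180.0, -0.0, -8.0]
contact_force: [-1.3, -0.5, 3.3]
gripper_width: 0.0561
gripper_force: 20.0
```

>>> play_rows:
  rows:
    - [[0.35, 0, 0, 0, 0], [0.3, 0, 0, 0, 0], [0.2, 0, 0, 0, 0], [0, 0, 0, 0, 0], [0, 0, 0, 0, 0], [0, 0, 0, -0.03, 0], [0, 0, 0, -0.1, 0], [0, 0, 0, -0.17, 0]]

```text
time_s: 39.22
tcp_pos: [0.5928, 0.0715, 0.1673]
eef_rot: [179.9, 0.2, -8.0]
contact_force: [1.1, 0.7, 0.1]
gripper_width: 0.087
gripper_force: 0.0
```

>>> play_rows:
  rows:
    - [[0, -0.02, -0.036, -0.01, 0], [0, -0.06, -0.109, -0.01, 0], [0, -0.1, -0.182, -0.01, 0], [0, -0.14, -0.254, -0.01, 0], [0, -0.18, -0.327, -0.01, 0], [0, -0.22, -0.4, -0.01, 0], [0, -0.255, -0.463, -0.01, 0], [0, -0.272, -0.495, -0.01, 0]]

```text
time_s: 39.88
tcp_pos: [0.4922, 0.3395, 0.1729]
eef_rot: [-180.0, -0.0, -7.9]
contact_force: [0.2, -0.8, 0.8]
gripper_width: 0.0876
gripper_force: 0.0
```

>>> play_rows:
  rows:
    - [[0, -0.0025, -0.004, 0, 0], [0, -0.0025, -0.004, 0.02, 0], [0, -0.0025, -0.004, 0.06, 0], [0, -0.0025, -0.004, 0.1, 0], [0, -0.0025, -0.004, 0.14, 0], [0, -0.0025, -0.004, 0.165, 0], [0, -0.0025, -0.004, 0.17, 0], [0, -0.0025, -0.004, 0.17, 0]]

```text
time_s: 40.55
tcp_pos: [0.4926, 0.3364, 0.0865]
eef_rot: [179.9, 0.1, -8.1]
contact_force: [-0.4, -0.5, 1.1]
gripper_width: 0.0876
gripper_force: 0.0
```

>>> play_rows:
  rows:
    - [[0, 0, 0, 0, 0], [0, 0, 0, 0, 0], [0, 0, 0, 0, 0], [0, 0, 0, 0, 0], [0, 0, 0, 0, 0], [0, 0, 0, 0, 0], [0, 0, 0, 0, 0], [0, 0, 0, 0, 0]]

```text
time_s: 41.22
tcp_pos: [0.4926, 0.3382, 0.0879]
eef_rot: [-180.0, -0.0, -8.0]
contact_force: [0.2, 0.4, -0.1]
gripper_width: 0.0877
gripper_force: 0.0
```

```bash
python3 -c "
from h import *
go(.4928,.3382,.087,-8)"
```

```text
pos [0.4926 0.3382 0.0879] rot [-179.99   -0.     -7.99] t 41.22 shares [ 0.0003 -0.0001  0.0018] 0.0002
```

>>> play_rows:
  rows:
    - [[0.2, 0, 0, 0, 0], [0.28, 0, 0, 0, 0], [0.32, 0, 0, 0, 0], [0.34, 0, 0, 0, 0], [0.36, 0, 0, 0, 0], [0.38, 0, 0, 0, 0], [0.4, 0, 0, 0, 0], [0.45, 0, 0, 0, 0]]

```text
time_s: 41.88
tcp_pos: [0.4927, 0.3381, 0.0878]
eef_rot: [-180.0, -0.0, -8.0]
contact_force: [0.7, 0.1, -0.4]
gripper_width: 0.0553
gripper_force: 20.0
```

>>> play_rows:
  rows:
    - [[0.5, 0, 0, 0, 0], [0.5, 0, 0, 0, 0], [0.5, 0, 0, 0, 0], [0.5, 0, 0, -0.01, 0], [0.5, 0, 0, -0.03, 0], [0.5, 0, 0, -0.07, 0], [0.5, 0, 0, -0.12, 0], [0.5, 0, 0, -0.17, 0]]

```text
time_s: 42.55
tcp_pos: [0.4922, 0.3376, 0.1739]
eef_rot: [179.9, 0.1, -8.0]
contact_force: [0.4, 0.7, -3.2]
gripper_width: 0.0555
gripper_force: 20.0
```

>>> play_rows:
  rows:
    - [[0.5, 0, 0, -0.05, 0], [0.5, 0, 0, -0.09, 0], [0.5, 0, 0, -0.12, 0], [0.5, 0, 0, -0.14, 0], [0.5, 0, 0, -0.15, 0], [0.5, 0, 0, -0.15, 0], [0.5, 0, 0, -0.15, 0], [0.5, 0, 0, -0.15, 0]]

```text
time_s: 43.22
tcp_pos: [0.4921, 0.3377, 0.2465]
eef_rot: [179.9, 0.1, -8.0]
contact_force: [-0.1, 0.4, -3.6]
gripper_width: 0.0555
gripper_force: 20.0
```

```bash
python3 -c "
from h import *
go(.5776,-.0501,.0859,-8)"
```

```text
pos [0.4921 0.3377 0.2465] rot [ 1.799e+02  8.000e-02 -8.000e+00] t 43.22 shares [0.2773 0.7442 0.3211] -0.0001
```

>>> play_rows:
  rows:
    - [[0.5, 0.007, 0.02, 0, 0], [0.5, 0.025, 0.07, 0, 0], [0.5, 0.05, 0.14, 0, 0], [0.5, 0.077, 0.21, 0, 0], [0.5, 0.104, 0.28, 0, 0], [0.5, 0.13, 0.35, 0, 0], [0.5, 0.155, 0.42, 0, 0], [0.5, 0.181, 0.49, 0, 0]]

```text
time_s: 43.88
tcp_pos: [0.5477, 0.0806, 0.2471]
eef_rot: [180.0, 0.1, -8.0]
contact_force: [0.6, 0.2, -3.8]
gripper_width: 0.0552
gripper_force: 20.0
```

>>> play_rows:
  rows:
    - [[0.5, 0.022, 0.06, 0, 0], [0.5, 0.044, 0.12, 0, 0], [0.5, 0.063, 0.17, 0, 0], [0.5, 0.078, 0.21, 0, 0], [0.5, 0.088, 0.237, 0, 0], [0.5, 0.094, 0.25, 0, 0], [0.5, 0.0953, 0.255, 0, 0], [0.5, 0.0953, 0.255, 0, 0]]

```text
time_s: 44.55
tcp_pos: [0.5773, -0.0505, 0.2472]
eef_rot: [180.0, 0.1, -8.0]
contact_force: [-0.4, 0.9, -3.3]
gripper_width: 0.0549
gripper_force: 20.0
```

>>> play_rows:
  rows:
    - [[0.5, 0, 0, 0.01, 0], [0.5, 0, 0, 0.05, 0], [0.5, 0, 0, 0.11, 0], [0.5, 0, 0, 0.18, 0], [0.5, 0, 0, 0.24, 0], [0.5, 0, 0, 0.28, 0], [0.5, 0, 0, 0.3, 0], [0.5, 0, 0, 0.305, 0]]

```text
time_s: 45.22
tcp_pos: [0.5764, -0.0494, 0.0932]
eef_rot: [179.9, 0.2, -7.9]
contact_force: [-0.2, -0.3, -3.7]
gripper_width: 0.0554
gripper_force: 20.0
```

>>> play_rows:
  rows:
    - [[0.5, 0, 0, 0, 0], [0.5, 0, 0, 0, 0], [0.5, 0, 0, 0.002, 0], [0.5, 0, 0, 0.004, 0], [0.5, 0, 0, 0.006, 0], [0.5, 0, 0, 0.007, 0], [0.5, 0, 0, 0.007, 0], [0.5, 0, 0, 0.007, 0]]

```text
time_s: 45.88
tcp_pos: [0.5777, -0.0501, 0.0919]
eef_rot: [-180.0, -0.0, -8.0]
contact_force: [1.1, -0.0, -3.4]
gripper_width: 0.0555
gripper_force: 20.0
```

```bash
python3 -c "
from h import *
go(.5776,-.0501,.0859,-8)"
```

```text
pos [ 0.5777 -0.0501  0.0919] rot [-1.8e+02 -1.0e-02 -8.0e+00] t 45.88 shares [-0.0002  0.0001  0.0121] 0.0001
```

>>> play_rows:
  rows:
    - [[0.5, 0, 0, 0.003, 0], [0.5, 0, 0, 0.006, 0], [0.5, 0, 0, 0.008, 0], [0.5, 0, 0, 0.01, 0], [0.5, 0, 0, 0.0105, 0], [0.5, 0, 0, 0.011, 0], [0.5, 0, 0, 0.011, 0], [0.5, 0, 0, 0.011, 0]]

```text
time_s: 46.55
tcp_pos: [0.5777, -0.05, 0.0863]
eef_rot: [180.0, -0.0, -8.0]
contact_force: [0.1, 0.1, -3.0]
gripper_width: 0.0554
gripper_force: 20.0
```

>>> play_rows:
  rows:
    - [[0.5, 0, 0, 0.0004, 0], [0.5, 0, 0, 0.0008, 0], [0.5, 0, 0, 0.0012, 0], [0.5, 0, 0, 0.0016, 0], [0.5, 0, 0, 0.002, 0], [0.5, 0, 0, 0.002, 0], [0.5, 0, 0, 0.002, 0], [0.5, 0, 0, 0.002, 0]]

```text
time_s: 47.22
tcp_pos: [0.5778, -0.05, 0.0858]
eef_rot: [-180.0, -0.0, -8.0]
contact_force: [-2.9, 0.8, 4.8]
gripper_width: 0.0549
gripper_force: 20.0
```

>>> play_rows:
  rows:
    - [[0.35, 0, 0, 0, 0], [0.3, 0, 0, 0, 0], [0.2, 0, 0, 0, 0], [0, 0, 0, 0, 0], [0, 0, 0, 0, 0], [0, 0, 0, -0.03, 0], [0, 0, 0, -0.1, 0], [0, 0, 0, -0.17, 0]]

```text
time_s: 47.88
tcp_pos: [0.5765, -0.0502, 0.1699]
eef_rot: [179.9, 0.2, -8.0]
contact_force: [0.8, 0.5, 0.5]
gripper_width: 0.0872
gripper_force: 0.0
```

>>> play_rows:
  rows:
    - [[0, -0.018, -0.037, 0, 0], [0, -0.053, -0.11, 0, 0], [0, -0.089, -0.185, 0, 0], [0, -0.125, -0.26, 0, 0], [0, -0.16, -0.333, 0, 0], [0, -0.195, -0.407, 0, 0], [0, -0.228, -0.475, 0, 0], [0, -0.25, -0.52, 0, 0]]

```text
time_s: 48.55
tcp_pos: [0.489, 0.2277, 0.1706]
eef_rot: [-180.0, -0.0, -7.9]
contact_force: [1.7, 0.2, 0.1]
gripper_width: 0.0873
gripper_force: 0.0
```

>>> play_rows:
  rows:
    - [[0, -0.0023, -0.006, 0, 0], [0, -0.0023, -0.006, 0.02, 0], [0, -0.0023, -0.006, 0.06, 0], [0, -0.0023, -0.006, 0.1, 0], [0, -0.0023, -0.006, 0.14, 0], [0, -0.0023, -0.006, 0.16, 0], [0, -0.0023, -0.006, 0.167, 0], [0, -0.0023, -0.006, 0.167, 0]]

```text
time_s: 49.22
tcp_pos: [0.4892, 0.2269, 0.0859]
eef_rot: [179.9, 0.1, -8.0]
contact_force: [-0.4, 0.5, 0.1]
gripper_width: 0.0876
gripper_force: 0.0
```

>>> play_rows:
  rows:
    - [[0, 0, 0, 0, 0], [0, 0, 0, 0, 0], [0, 0, 0, 0, 0], [0, 0, 0, 0, 0], [0, 0, 0, 0, 0], [0, 0, 0, 0, 0], [0, 0, 0, 0, 0], [0, 0, 0, 0, 0]]

```text
time_s: 49.88
tcp_pos: [0.4893, 0.228, 0.0869]
eef_rot: [-180.0, -0.0, -8.0]
contact_force: [0.5, -0.4, 0.1]
gripper_width: 0.0876
gripper_force: 0.0
```

```bash
python3 -c "
from h import *
go(.4894,.2279,.0863,-8)"
```

```text
pos [0.4893 0.228  0.0869] rot [-180.     -0.     -7.99] t 49.88 shares [0.0002 0.0002 0.0012] 0.0001
```

>>> play_rows:
  rows:
    - [[0.2, 0, 0, 0, 0], [0.28, 0, 0, 0, 0], [0.32, 0, 0, 0, 0], [0.34, 0, 0, 0, 0], [0.36, 0, 0, 0, 0], [0.38, 0, 0, 0, 0], [0.4, 0, 0, 0, 0], [0.45, 0, 0, 0, 0]]

```text
time_s: 50.55
tcp_pos: [0.4893, 0.2279, 0.0868]
eef_rot: [180.0, 0.0, -8.0]
contact_force: [0.7, -0.6, -0.7]
gripper_width: 0.0544
gripper_force: 20.0
```

>>> play_rows:
  rows:
    - [[0.5, 0, 0, 0, 0], [0.5, 0, 0, 0, 0], [0.5, 0, 0, 0, 0], [0.5, 0, 0, -0.01, 0], [0.5, 0, 0, -0.03, 0], [0.5, 0, 0, -0.07, 0], [0.5, 0, 0, -0.12, 0], [0.5, 0, 0, -0.17, 0]]

```text
time_s: 51.22
tcp_pos: [0.4889, 0.2277, 0.1731]
eef_rot: [180.0, 0.0, -8.0]
contact_force: [0.5, 0.8, -3.2]
gripper_width: 0.0542
gripper_force: 20.0
```

>>> play_rows:
  rows:
    - [[0.5, 0, 0, -0.05, 0], [0.5, 0, 0, -0.09, 0], [0.5, 0, 0, -0.12, 0], [0.5, 0, 0, -0.14, 0], [0.5, 0, 0, -0.15, 0], [0.5, 0, 0, -0.15, 0], [0.5, 0, 0, -0.15, 0], [0.5, 0, 0, -0.15, 0]]

```text
time_s: 51.88
tcp_pos: [0.4887, 0.2276, 0.2456]
eef_rot: [179.9, 0.1, -8.0]
contact_force: [0.0, -0.8, -4.1]
gripper_width: 0.0545
gripper_force: 20.0
```

```bash
python3 -c "
from h import *
go(.5295,.0205,.0849,-8)"
```

```text
pos [0.4887 0.2276 0.2456] rot [ 1.7992e+02  9.0000e-02 -8.0000e+00] t 51.88 shares [0.1384 0.3989 0.3214] -0.0
```

>>> play_rows:
  rows:
    - [[0.5, 0.006, 0.02, 0, 0], [0.5, 0.024, 0.07, 0, 0], [0.5, 0.05, 0.15, 0, 0], [0.5, 0.08, 0.23, 0, 0], [0.5, 0.105, 0.31, 0, 0], [0.5, 0.126, 0.37, 0, 0], [0.5, 0.136, 0.395, 0, 0], [0.5, 0.1374, 0.4, 0, 0]]

```text
time_s: 52.55
tcp_pos: [0.5292, 0.0172, 0.2459]
eef_rot: [179.9, 0.1, -8.2]
contact_force: [0.8, 0.2, -3.8]
gripper_width: 0.0546
gripper_force: 20.0
```

>>> play_rows:
  rows:
    - [[0.5, 0, 0, 0.01, 0], [0.5, 0, 0, 0.05, 0], [0.5, 0, 0, 0.11, 0], [0.5, 0, 0, 0.18, 0], [0.5, 0, 0, 0.24, 0], [0.5, 0, 0, 0.28, 0], [0.5, 0, 0, 0.3, 0], [0.5, 0, 0, 0.305, 0]]

```text
time_s: 53.22
tcp_pos: [0.5281, 0.0207, 0.092]
eef_rot: [179.9, 0.2, -7.9]
contact_force: [-0.1, 0.8, -3.0]
gripper_width: 0.0543
gripper_force: 20.0
```

>>> play_rows:
  rows:
    - [[0.5, 0, 0, 0, 0], [0.5, 0, 0, 0, 0], [0.5, 0, 0, 0.002, 0], [0.5, 0, 0, 0.004, 0], [0.5, 0, 0, 0.006, 0], [0.5, 0, 0, 0.007, 0], [0.5, 0, 0, 0.007, 0], [0.5, 0, 0, 0.007, 0]]

```text
time_s: 53.88
tcp_pos: [0.5296, 0.0203, 0.091]
eef_rot: [-180.0, -0.0, -8.0]
contact_force: [-0.8, -0.5, -2.5]
gripper_width: 0.0545
gripper_force: 20.0
```

```bash
python3 -c "
from h import *
go(.5295,.0205,.0849,-8)"
```

```text
pos [0.5296 0.0203 0.091 ] rot [-1.7999e+02 -1.0000e-02 -8.0000e+00] t 53.88 shares [-0.0002 -0.0003  0.0121] -0.0
```

>>> play_rows:
  rows:
    - [[0.5, 0, 0, 0.003, 0], [0.5, 0, 0, 0.006, 0], [0.5, 0, 0, 0.008, 0], [0.5, 0, 0, 0.01, 0], [0.5, 0, 0, 0.0105, 0], [0.5, 0, 0, 0.011, 0], [0.5, 0, 0, 0.011, 0], [0.5, 0, 0, 0.011, 0]]

```text
time_s: 54.55
tcp_pos: [0.5296, 0.0204, 0.0853]
eef_rot: [180.0, 0.0, -8.0]
contact_force: [-0.1, 0.7, -3.8]
gripper_width: 0.0547
gripper_force: 20.0
```

>>> play_rows:
  rows:
    - [[0.5, 0, 0, 0.0004, 0], [0.5, 0, 0, 0.0008, 0], [0.5, 0, 0, 0.0012, 0], [0.5, 0, 0, 0.0016, 0], [0.5, 0, 0, 0.002, 0], [0.5, 0, 0, 0.002, 0], [0.5, 0, 0, 0.002, 0], [0.5, 0, 0, 0.002, 0]]

```text
time_s: 55.22
tcp_pos: [0.5297, 0.0203, 0.0848]
eef_rot: [-180.0, -0.0, -8.0]
contact_force: [-3.1, -0.2, 5.8]
gripper_width: 0.0542
gripper_force: 20.0
```

Contact. Release, rise, retreat towards the pad and compare with the start.

>>> play_rows:
  rows:
    - [[0.35, 0, 0, 0, 0], [0.3, 0, 0, 0, 0], [0.2, 0, 0, 0, 0], [0, 0, 0, 0, 0], [0, 0, 0, 0, 0], [0, 0, 0, -0.03, 0], [0, 0, 0, -0.1, 0], [0, 0, 0, -0.17, 0]]

```text
time_s: 55.88
tcp_pos: [0.5284, 0.02, 0.1691]
eef_rot: [179.9, 0.2, -8.0]
contact_force: [-0.0, 1.3, -0.1]
gripper_width: 0.0867
gripper_force: 0.0
```

>>> play_rows:
  rows:
    - [[0, -0.01, -0.04, -0.05, 0], [0, -0.03, -0.11, -0.1, 0], [0, -0.05, -0.18, -0.1, 0], [0, -0.07, -0.25, -0.1, 0], [0, -0.09, -0.32, -0.1, 0], [0, -0.11, -0.4, -0.1, 0], [0, -0.13, -0.48, -0.1, 0], [0, -0.15, -0.55, -0.1, 0]]

```text
time_s: 56.55
tcp_pos: [0.493, 0.3055, 0.2194]
eef_rot: [-180.0, -0.0, -8.0]
contact_force: [0.3, 0.4, 0.1]
gripper_width: 0.0877
gripper_force: 0.0
```

>>> play_rows:
  rows:
    - [[0, -0.01, -0.07, 0, 0], [0, -0.02, -0.14, 0, 0], [0, -0.03, -0.2, 0, 0], [0, -0.03, -0.22, 0, 0], [0, -0.03, -0.22, 0, 0], [0, -0.03, -0.22, 0, 0], [0, -0.03, -0.22, 0, 0], [0, -0.03, -0.22, 0, 0]]

```text
time_s: 57.22
tcp_pos: [0.4941, 0.413, 0.2196]
eef_rot: [-180.0, -0.0, -8.0]
contact_force: [-0.5, -1.2, 0.2]
gripper_width: 0.0871
gripper_force: 0.0
```

```bash
python3 m.py | head -3; python3 -c "
from h import *
T=r.capture('top');S=r.capture('scene')
cv2.imwrite('pics/t5.png',np.vstack([cv2.resize(T[100:270,100:460,::-1],None,fx=2,fy=1.7),cv2.resize(S[120:320,100:460,::-1],None,fx=2,fy=1.5)]))"
```

```text
blue [ 0.5767 -0.049 ] 0.0278 scene [ 0.5797 -0.0483] 0.026 (294, 183, 30, 37) (253, 166, 28, 62)
amber [0.5294 0.021 ] 0.0272 scene [0.5262 0.0223] 0.0265 (257, 207, 29, 36) (292, 158, 29, 63)
green [0.5939 0.0723] 0.0267 scene [-275.5873  -31.6712] 0.028 (231, 175, 30, 37) (310, 179, 30, 63)
```

View pics/t5.png

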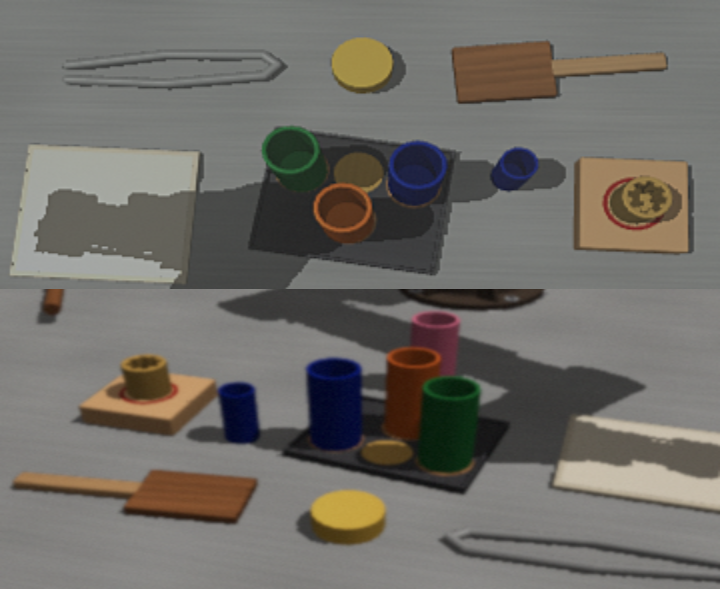

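Each vase is within about 1 mm of its start position and upright. The mould stands in the ring and the bystanders have not moved, so I am handing the job in.

```bash
python3 -c "
from plant import r
print(r.close_job())"
```

```text
the job is handed in; nothing more can be done
None
```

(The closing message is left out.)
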